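# Find and open the organiser's empty compartment

### The job

Three of the organiser's four compartments are full and hold their covers firm; the empty one's cover rocks. Press gently on the blue dots until you find the cover that rocks, then push its dotted edge down with the fingertips until that cover is fully open, leave it open and take the hand away. Only push on the covers: do not pinch or lift the raised half, and leave the bottle, jar and mug where they stand.

Things in the scene. Friction and masses are not known exactly. Their poses are not given: they have to be found in the camera images.
- organiser: plywood parts organiser fixed to the desk, 172 (x) x 366 (y) x 80 mm high: four compartments in a row along y, each under an identical white cover, and behind them (+x) a solid ledge 66 mm deep at the same height. Origin on its underside below the pivot line, midway along the row; covers 1 to 4 are centred at x = 0, y = +135, +45, -45, -135 mm. z up; -x is its front, towards the robot.
- tilt1 (a joint): tilt of cover 1 (rad): 0 shut, + front (dotted) edge down, stop at 0.9. Cover 90 (x) x 80 (y) x 6 mm, top 80 mm above the desk, on a pin along y at its middle, 3 mm below the top. Over a full compartment it gives under 0.08 and stands firm; over the empty one it tilts on under 2 to 3 N at the dot and stays where left. Pressed on its back half, any cover gives under 0.08.
- dot1 (a point): centre of the blue dot (18 mm across) on the top face of cover 1, 30 mm in front of the pivot line and 15 mm from the cover's front edge; moves with the cover. The compartment beneath is 92 mm (x) by 84 mm (y) and 74 mm deep, so a finger can follow the sinking edge into it.
- cover1: white cover 1, 90 mm (x) x 80 mm (y) x 6 mm; origin at its centre, on the pivot line; x towards the back edge, y along the pivot, z out of the top face. Front half (-x) with the blue dot sinks, plain back half rises when it opens.
- tilt2 (a joint): tilt of cover 2 (rad): 0 shut, + front (dotted) edge down, stop at 0.9. Cover 90 (x) x 80 (y) x 6 mm, top 80 mm above the desk, on a pin along y at its middle, 3 mm below the top. Over a full compartment it gives under 0.08 and stands firm; over the empty one it tilts on under 2 to 3 N at the dot and stays where left. Pressed on its back half, any cover gives under 0.08.
- dot2 (a point): centre of the blue dot (18 mm across) on the top face of cover 2, 30 mm in front of the pivot line and 15 mm from the cover's front edge; moves with the cover. The compartment beneath is 92 mm (x) by 84 mm (y) and 74 mm deep, so a finger can follow the sinking edge into it.
- cover2: white cover 2, 90 mm (x) x 80 mm (y) x 6 mm; origin at its centre, on the pivot line; x towards the back edge, y along the pivot, z out of the top face. Front half (-x) with the blue dot sinks, plain back half rises when it opens.
- tilt3 (a joint): tilt of cover 3 (rad): 0 shut, + front (dotted) edge down, stop at 0.9. Cover 90 (x) x 80 (y) x 6 mm, top 80 mm above the desk, on a pin along y at its middle, 3 mm below the top. Over a full compartment it gives under 0.08 and stands firm; over the empty one it tilts on under 2 to 3 N at the dot and stays where left. Pressed on its back half, any cover gives under 0.08.
- dot3 (a point): centre of the blue dot (18 mm across) on the top face of cover 3, 30 mm in front of the pivot line and 15 mm from the cover's front edge; moves with the cover. The compartment beneath is 92 mm (x) by 84 mm (y) and 74 mm deep, so a finger can follow the sinking edge into it.
- cover3: white cover 3, 90 mm (x) x 80 mm (y) x 6 mm; origin at its centre, on the pivot line; x towards the back edge, y along the pivot, z out of the top face. Front half (-x) with the blue dot sinks, plain back half rises when it opens.
- tilt4 (a joint): tilt of cover 4 (rad): 0 shut, + front (dotted) edge down, stop at 0.9. Cover 90 (x) x 80 (y) x 6 mm, top 80 mm above the desk, on a pin along y at its middle, 3 mm below the top. Over a full compartment it gives under 0.08 and stands firm; over the empty one it tilts on under 2 to 3 N at the dot and stays where left. Pressed on its back half, any cover gives under 0.08.
- dot4 (a point): centre of the blue dot (18 mm across) on the top face of cover 4, 30 mm in front of the pivot line and 15 mm from the cover's front edge; moves with the cover. The compartment beneath is 92 mm (x) by 84 mm (y) and 74 mm deep, so a finger can follow the sinking edge into it.
- cover4: white cover 4, 90 mm (x) x 80 mm (y) x 6 mm; origin at its centre, on the pivot line; x towards the back edge, y along the pivot, z out of the top face. Front half (-x) with the blue dot sinks, plain back half rises when it opens.
- glue: white glue bottle with a green cap, 44 mm across, 115 mm tall, standing on the desk beyond the organiser's left (+y) end; origin at the centre of its base. Bystander.
- jar: small amber jar with a black lid, 38 mm across, 38 mm tall, standing on the organiser's ledge; origin at the centre of its base. Bystander.
- mug: blue mug, 74 mm across, 85 mm tall, standing on the desk beyond the organiser's right (-y) end; origin at the centre of its base. Bystander.

How it is judged:
By the outcome, as a careful person would: the job done as asked, in the order asked, and still so for the second after the job is handed in, with the robot touching nothing.
It also fails if it takes over 51 s, if anything falls off the work surface, if the arm or the gripper's body presses on something with over 40 N, if the wrist force passes 120 N, or if a joint passes its speed limit or range.

### The arm

A 6-joint arm with a two-finger parallel gripper is mounted at the origin on the work surface. World frame = base frame: x ahead of the robot, y to its left, z up, the work surface at z = 0. Lengths are in mm, angles in degrees, forces in N, time in s.
With the tool pointing down it reaches from about 300 to 850 mm from the base axis. Payload 4.2 kg.
Tool frame: the origin (TCP) lies at the very end of the fingers, on their centre line; the grasp point (between the pads) lies 19 mm behind it (env.grasp_offset is the distance from the TCP to the grasp point, in mm); z points along the fingers, y is the line along which they close (so a half turn about z gives the same grasp; the last joint's range is limited). The gripper opens to 91 mm and grips with 3 to 60 N. Pads are 32 mm wide; open, the fingers measure 118 mm over their backs; the gripper's body (76 mm by 178 mm) begins 60 mm behind the grasp point.
Start: joints at [-75.802, 18.312, 89.639, -0, 72.044, -1.146], TCP at [152.154, -554.52, 213.976] pointing down, gripper open.
Joint ranges: [-177.97, 177.97], [-48.28, 115.42], [12.27, 149.76], [-77.06, 257.06], [2.81, 150.46], [-146.56, 146.56]. Speed limits (degrees/s): [147.25, 147.25, 180, 180, 180, 180].

### API

Orientations are given as [roll, pitch, yaw] about the fixed x, y, z axes, in that order (R = Rz(yaw) Ry(pitch) Rx(roll)).
In Python, from workcell import env gives the robot as it stands. The module is installed in compiled form; this text tells all that it offers.
- The arm moves only by the tool send_rows, never from a script. Its argument "motion" is a list of rows, each an object of numbers: "tx", "ty", "tz": the shift along the tool's x, y, z in units of 500 mm (1.0 is 500 mm); "rx", "ry", "rz": the turn, a rotation vector about the tool's x, y, z in units of 30 degrees (1.0 is 30 degrees); "gripper": the closure, from -1 (fully open) to 1 (shut). In form: [{"tx": .., "ty": .., "tz": .., "rx": .., "ry": .., "rz": .., "gripper": ..}, ...]. A call has 1 to 12 rows; each row shifts and turns the commanded pose from where the row before left it, along the tool's axes as they then stand; what a row does not reach is not made up. A row lasts 1/8 s, in which the tool goes at most 62.5 mm and 10.7 degrees, less where a joint would pass 70% of its speed; a pose out of reach is approached as far as the arm can. A call with a number of a shift or a turn outside -1 to 1 is refused whole. A call with a gripper value outside its range is refused whole. The fingers move at their own pace and stop on an object; "grip_force" is the grip in N (left out, the last holds). Time passes only in rows, so rows that do not move let the fingers close. It gives the time, the measured TCP pose, the force, the opening and the grip force at its end, in the units of the state.
- env.state(): the state, without advancing time (a new reading comes with each control period).
- env.grab_frame(name): name is "scene" or "top"; returns a dict with "frame" (400x640x3 uint8, red, green, blue), "vertical_fov" (degrees; the focal length in pixels is half the picture's height over the tangent of half this angle, whatever the lens; pixels are square), "cx", "cy" (the principal point, pixels), "rvec" (rotation vector, rad) and "tvec" (3), from world to camera coordinates, as OpenCV has them. Camera axes: x right, y down, z forward; pixel columns grow to the right and rows downward; lengths in mm; the calibration is good to about 2 mm. A picture is of the moment at which its call begins. There is no depth.
- env.job_done(): hands the job in; it is judged then, once.
The state is a dict: "time_s": time; "qpos": joint angles; "qvel": joint speeds; "effort": joint torques, N m; "ee_pos": TCP position; "ee_rot": TCP orientation; "force": force on the tool from outside, world axes, zero at the start; "torque": the same for the moment, N m; "gripper_width": finger opening in mm; "gripper_force": force on a finger pad.
Only numpy, scipy, OpenCV 4.12 (cv2) and the standard library are available. Lean on these libraries where they do the work, as an engineer would, in place of code of your own. Each camera call takes 0.05 s, during which the arm holds its last target. There are 200 camera calls.

## Working session

There is one attempt and no reset: what is moved stays moved. The work goes in short steps, Python scripts to look and compute and a tool call to move; the robot and the scene stay as the last step left them, time stands still between calls to the robot, and variables do not carry over. Pictures are saved under pics/ and viewed, at most 10 in all, crops included, and the job is handed in when it is done.

Besides the shell and the picture viewer there is one more tool, called after "Emit:" in YAML: its name, and indented under it one key for each argument. send_rows: Moves the arm, as the interface text tells. Shifts and turns lie within -1 to 1; 1 stands for 500 mm of shift or 30 degrees of turn. Its arguments: {"type":"object","properties":{"motion":{"type":"array"},"grip_force":{"type":"number"}},"required":["motion"]}

```bash
mkdir -p pics
cat > h.py <<'E'
import numpy as np, cv2
from workcell import env
def ray(f,uv,z):
    h=f["frame"].shape[0]; fl=h/2/np.tan(np.radians(f["vertical_fov"])/2)
    R=cv2.Rodrigues(np.array(f["rvec"],float))[0]; t=np.array(f["tvec"],float).ravel()
    d=R.T@np.array([(uv[0]-f["cx"])/fl,(uv[1]-f["cy"])/fl,1]); c=-R.T@t
    return c+d*(z-c[2])/d[2]
def save(f,n): cv2.imwrite("pics/"+n+".png",f["frame"][:,:,::-1])
def blue(f,z=80):
    hsv=cv2.cvtColor(f["frame"],cv2.COLOR_RGB2HSV)
    m=cv2.inRange(hsv,(95,100,50),(130,255,255))
    n,_,s,c=cv2.connectedComponentsWithStats(m)
    for i in range(1,n):
        if s[i,4]>15: print(s[i].tolist(),c[i].round(1),ray(f,c[i],z).round(1))
E
python3 - <<'E'
from h import *
for n in("top","scene"):
    f=env.grab_frame(n); save(f,n+"0"); print(n); blue(f)
s=env.state(); print(s["ee_pos"],s["ee_rot"],s["force"],s["gripper_width"])
E
```

```text
top
[467, 191, 33, 37, 440] [479.5 210.7] [ 507.7 -340.    80. ]
[275, 201, 8, 7, 43] [278.7 204. ] [557.4  92.   80. ]
[316, 207, 8, 8, 49] [319.6 210.7] [535.7   5.1  80. ]
[357, 214, 8, 7, 45] [360.8 217. ] [514.7 -82.4  80. ]
[399, 220, 8, 8, 46] [402.3 223.6] [ 493.2 -169.6   80. ]
[514, 322, 126, 78, 6560] [583.9 366.9] [ 177.4 -494.6   80. ]
scene
[25, 54, 45, 44, 268] [50.9 78.7] [-153.9 -483.    80. ]
[16, 96, 8, 6, 24] [19.6 98.9] [-115.8 -573.    80. ]
[0, 102, 11, 9, 50] [  4.9 106. ] [-108.1 -612.3   80. ]
[0, 118, 126, 115, 7103] [ 55.2 173.4] [ 185.3 -534.2   80. ]
[350, 178, 6, 5, 24] [352.7 180.3] [555.1  92.2  80. ]
[314, 187, 6, 5, 27] [316.6 188.9] [534.2   4.4  80. ]
[277, 195, 6, 6, 31] [279.5 197.6] [512.9 -83.2  80. ]
[239, 204, 7, 6, 32] [242.  206.4] [ 491.8 -170.1   80. ]
[155, 231, 32, 47, 318] [172.1 252.9] [ 524.5 -349.8   80. ]
[165, 269, 8, 10, 25] [168.7 273.9] [ 567.3 -371.3   80. ]
[ 152.06003916 -554.04870441  213.21333111] [-1.79908151e+02 -1.27959169e-03  1.53463515e+01] [-0.48522555  0.08382699  0.38374614] 91.33485966261635
```

View pics/top0.png

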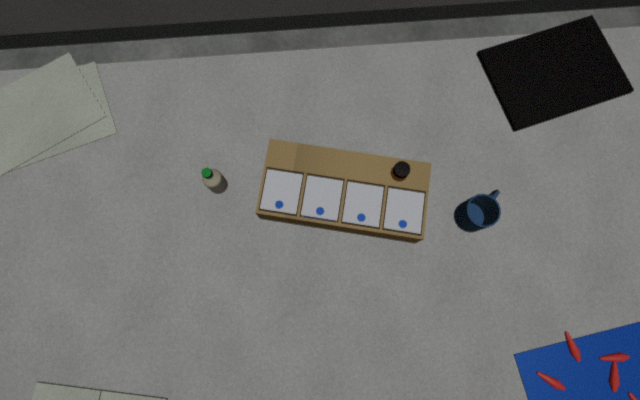

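View pics/scene0.png

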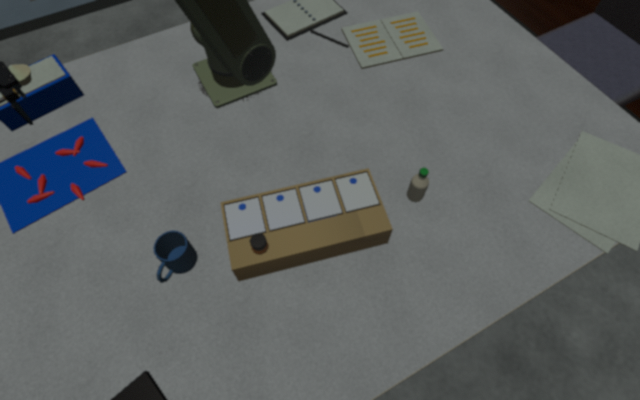

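The top view shows the organiser turned about -14°, with the dots at (279,204), (320,211), (361,217) and (402,224). The jar is behind cover 4 and the mug and bottle stand clear of both ends. The scene view agrees to within 2-3 mm. I'll square the closed hand to the row and start at dot 4.

Emit:
send_rows:
  motion:
    - {"rz": 0.323,"gripper": 1}
    - {"rz": 0.323,"gripper": 1}
    - {"rz": 0.323,"gripper": 1}

```text
invalid input at $.motion[0]: expected keys tx, ty, tz, rx, ry, rz, gripper
```

Emit:
send_rows:
  motion:
    - {"tx": 0.0488,"ty": -0.0907,"gripper": 1}
    - {"tx": 0.0488,"ty": -0.0907,"gripper": 1}
    - {"tx": 0.0488,"ty": -0.0907,"gripper": 1}
    - {"tx": 0.0488,"ty": -0.0907,"gripper": 1}
    - {"tx": 0.0488,"ty": -0.0907,"gripper": 1}
    - {"tx": 0.0488,"ty": -0.0907,"gripper": 1}
    - {"tx": 0.0488,"ty": -0.0907,"gripper": 1}
    - {"tx": 0.0488,"ty": -0.0907,"gripper": 1}
    - {"tx": 0.0488,"ty": -0.0907,"gripper": 1}
    - {"tx": 0.0488,"ty": -0.0907,"gripper": 1}
    - {"gripper": 1}
    - {"gripper": 1}

```text
invalid input at $.motion[0]: expected keys tx, ty, tz, rx, ry, rz, gripper
```

All keys are needed.

Emit:
send_rows:
  motion:
    - {"tx": 0,"ty": 0,"tz": 0,"rx": 0,"ry": 0,"rz": 0.323,"gripper": 1}
    - {"tx": 0,"ty": 0,"tz": 0,"rx": 0,"ry": 0,"rz": 0.323,"gripper": 1}
    - {"tx": 0,"ty": 0,"tz": 0,"rx": 0,"ry": 0,"rz": 0.323,"gripper": 1}
    - {"tx": 0,"ty": 0,"tz": 0,"rx": 0,"ry": 0,"rz": 0,"gripper": 1}

```text
time_s: 0.6
ee_pos: [152.1, -554.3, 213.5]
ee_rot: [-180.0, 0.0, -13.6]
force: [0.5, 0.6, -0.3]
gripper_width: 54.0
gripper_force: 0.0
```

Emit:
send_rows:
  motion:
    - {"tx": 0.0488,"ty": -0.0907,"tz": 0,"rx": 0,"ry": 0,"rz": 0,"gripper": 1}
    - {"tx": 0.0488,"ty": -0.0907,"tz": 0,"rx": 0,"ry": 0,"rz": 0,"gripper": 1}
    - {"tx": 0.0488,"ty": -0.0907,"tz": 0,"rx": 0,"ry": 0,"rz": 0,"gripper": 1}
    - {"tx": 0.0488,"ty": -0.0907,"tz": 0,"rx": 0,"ry": 0,"rz": 0,"gripper": 1}
    - {"tx": 0.0488,"ty": -0.0907,"tz": 0,"rx": 0,"ry": 0,"rz": 0,"gripper": 1}
    - {"tx": 0.0488,"ty": -0.0907,"tz": 0,"rx": 0,"ry": 0,"rz": 0,"gripper": 1}
    - {"tx": 0.0488,"ty": -0.0907,"tz": 0,"rx": 0,"ry": 0,"rz": 0,"gripper": 1}
    - {"tx": 0.0488,"ty": -0.0907,"tz": 0,"rx": 0,"ry": 0,"rz": 0,"gripper": 1}
    - {"tx": 0.0488,"ty": -0.0907,"tz": 0,"rx": 0,"ry": 0,"rz": 0,"gripper": 1}
    - {"tx": 0.0488,"ty": -0.0907,"tz": 0,"rx": 0,"ry": 0,"rz": 0,"gripper": 1}
    - {"tx": 0,"ty": 0,"tz": 0,"rx": 0,"ry": 0,"rz": 0,"gripper": 1}
    - {"tx": 0,"ty": 0,"tz": 0,"rx": 0,"ry": 0,"rz": 0,"gripper": 1}

```text
time_s: 2.1
ee_pos: [496.2, -172.0, 213.6]
ee_rot: [180.0, 0.1, -13.6]
force: [0.4, -0.2, 0.2]
gripper_width: 0.7
gripper_force: 0.0
```

Emit:
send_rows:
  motion:
    - {"tx": 0,"ty": 0,"tz": 0.09,"rx": 0,"ry": 0,"rz": 0,"gripper": 1}
    - {"tx": 0,"ty": 0,"tz": 0.09,"rx": 0,"ry": 0,"rz": 0,"gripper": 1}
    - {"tx": 0,"ty": 0,"tz": 0.05,"rx": 0,"ry": 0,"rz": 0,"gripper": 1}
    - {"tx": 0,"ty": 0,"tz": 0.02,"rx": 0,"ry": 0,"rz": 0,"gripper": 1}
    - {"tx": 0,"ty": 0,"tz": 0.008,"rx": 0,"ry": 0,"rz": 0,"gripper": 1}
    - {"tx": 0,"ty": 0,"tz": 0,"rx": 0,"ry": 0,"rz": 0,"gripper": 1}
    - {"tx": 0,"ty": 0,"tz": 0,"rx": 0,"ry": 0,"rz": 0,"gripper": 1}

```text
time_s: 2.98
ee_pos: [497.4, -172.2, 85.9]
ee_rot: [180.0, -0.1, -13.7]
force: [-0.2, 0.7, 1.1]
gripper_width: 0.6
gripper_force: 0.0
```

Emit:
send_rows:
  motion:
    - {"tx": 0,"ty": 0,"tz": 0.004,"rx": 0,"ry": 0,"rz": 0,"gripper": 1}
    - {"tx": 0,"ty": 0,"tz": 0.004,"rx": 0,"ry": 0,"rz": 0,"gripper": 1}
    - {"tx": 0,"ty": 0,"tz": 0,"rx": 0,"ry": 0,"rz": 0,"gripper": 1}
    - {"tx": 0,"ty": 0,"tz": 0,"rx": 0,"ry": 0,"rz": 0,"gripper": 1}

```text
time_s: 3.48
ee_pos: [496.8, -171.9, 80.9]
ee_rot: [180.0, 0.0, -13.7]
force: [-0.3, 1.2, 0.0]
gripper_width: 0.2
gripper_force: 0.0
```

Emit:
send_rows:
  motion:
    - {"tx": 0,"ty": 0,"tz": 0.003,"rx": 0,"ry": 0,"rz": 0,"gripper": 1}
    - {"tx": 0,"ty": 0,"tz": 0.002,"rx": 0,"ry": 0,"rz": 0,"gripper": 1}
    - {"tx": 0,"ty": 0,"tz": 0,"rx": 0,"ry": 0,"rz": 0,"gripper": 1}
    - {"tx": 0,"ty": 0,"tz": 0,"rx": 0,"ry": 0,"rz": 0,"gripper": 1}

```text
time_s: 3.98
ee_pos: [496.9, -171.9, 79.7]
ee_rot: [180.0, -0.1, -13.7]
force: [-2.2, 0.6, 9.5]
gripper_width: 0.4
gripper_force: 4.6
```

Emit:
send_rows:
  motion:
    - {"tx": 0,"ty": 0,"tz": 0.003,"rx": 0,"ry": 0,"rz": 0,"gripper": 1}
    - {"tx": 0,"ty": 0,"tz": 0,"rx": 0,"ry": 0,"rz": 0,"gripper": 1}
    - {"tx": 0,"ty": 0,"tz": 0,"rx": 0,"ry": 0,"rz": 0,"gripper": 1}

```text
time_s: 4.35
ee_pos: [497.0, -171.9, 79.6]
ee_rot: [180.0, -0.1, -13.7]
force: [-6.5, 1.5, 18.5]
gripper_width: 0.6
gripper_force: 9.2
```

Run:
```python
from h import *
f=env.grab_frame("scene"); blue(f); f["frame"]=cv2.resize(f["frame"][140:290,190:410],None,fx=3.5,fy=3.5); save(f,"c1")
```

```text
[0, 54, 70, 57, 393] [39.3 86. ] [-140.5 -516.9   80. ]
[0, 118, 126, 115, 7102] [ 55.2 173.4] [ 185.2 -534.3   80. ]
[350, 178, 6, 6, 25] [352.7 180.4] [555.3  92.   80. ]
[314, 187, 6, 5, 27] [316.6 188.9] [534.2   4.4  80. ]
[277, 195, 6, 6, 31] [279.5 197.6] [512.9 -83.2  80. ]
[155, 231, 33, 46, 348] [172.3 252. ] [ 522.9 -348.6   80. ]
[165, 269, 8, 10, 27] [168.9 273.6] [ 566.8 -370.7   80. ]
```

View pics/c1.png

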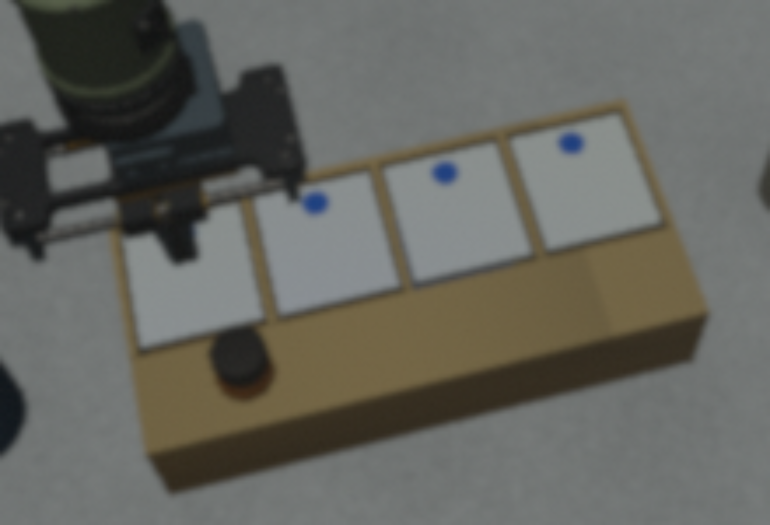

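Cover 4 is firm: 18 N with no sinking. Its tip sits over the hidden dot, and the other three dots at crop (315,203), (445,173) and (571,143) haven't moved. Next is dot 3.

Emit:
send_rows:
  motion:
    - {"tx": 0,"ty": 0,"tz": -0.03,"rx": 0,"ry": 0,"rz": 0,"gripper": 1}
    - {"tx": 0,"ty": -0.06,"tz": 0,"rx": 0,"ry": 0,"rz": 0,"gripper": 1}
    - {"tx": 0,"ty": -0.06,"tz": 0,"rx": 0,"ry": 0,"rz": 0,"gripper": 1}
    - {"tx": 0,"ty": -0.06,"tz": 0,"rx": 0,"ry": 0,"rz": 0,"gripper": 1}
    - {"tx": 0,"ty": 0,"tz": 0.012,"rx": 0,"ry": 0,"rz": 0,"gripper": 1}
    - {"tx": 0,"ty": 0,"tz": 0.01,"rx": 0,"ry": 0,"rz": 0,"gripper": 1}
    - {"tx": 0,"ty": 0,"tz": 0,"rx": 0,"ry": 0,"rz": 0,"gripper": 1}
    - {"tx": 0,"ty": 0,"tz": 0,"rx": 0,"ry": 0,"rz": 0,"gripper": 1}

```text
time_s: 5.4
ee_pos: [517.9, -85.2, 80.8]
ee_rot: [180.0, 0.0, -13.8]
force: [0.0, -0.2, -0.6]
gripper_width: 0.4
gripper_force: 0.0
```

Emit:
send_rows:
  motion:
    - {"tx": 0,"ty": 0,"tz": 0.003,"rx": 0,"ry": 0,"rz": 0,"gripper": 1}
    - {"tx": 0,"ty": 0,"tz": 0.003,"rx": 0,"ry": 0,"rz": 0,"gripper": 1}
    - {"tx": 0,"ty": 0,"tz": 0,"rx": 0,"ry": 0,"rz": 0,"gripper": 1}
    - {"tx": 0,"ty": 0,"tz": 0,"rx": 0,"ry": 0,"rz": 0,"gripper": 1}

```text
time_s: 5.9
ee_pos: [518.2, -85.1, 79.7]
ee_rot: [180.0, -0.1, -13.7]
force: [-3.3, -0.2, 11.9]
gripper_width: 0.5
gripper_force: 5.9
```

Emit:
send_rows:
  motion:
    - {"tx": 0,"ty": 0,"tz": -0.028,"rx": 0,"ry": 0,"rz": 0,"gripper": 1}
    - {"tx": 0,"ty": -0.06,"tz": 0,"rx": 0,"ry": 0,"rz": 0,"gripper": 1}
    - {"tx": 0,"ty": -0.06,"tz": 0,"rx": 0,"ry": 0,"rz": 0,"gripper": 1}
    - {"tx": 0,"ty": -0.06,"tz": 0,"rx": 0,"ry": 0,"rz": 0,"gripper": 1}
    - {"tx": 0,"ty": 0,"tz": 0.012,"rx": 0,"ry": 0,"rz": 0,"gripper": 1}
    - {"tx": 0,"ty": 0,"tz": 0.01,"rx": 0,"ry": 0,"rz": 0,"gripper": 1}
    - {"tx": 0,"ty": 0,"tz": 0,"rx": 0,"ry": 0,"rz": 0,"gripper": 1}
    - {"tx": 0,"ty": 0,"tz": 0,"rx": 0,"ry": 0,"rz": 0,"gripper": 1}

```text
time_s: 6.9
ee_pos: [539.3, 2.2, 80.9]
ee_rot: [180.0, 0.0, -13.8]
force: [0.7, 0.6, 1.0]
gripper_width: 0.6
gripper_force: 0.0
```

Emit:
send_rows:
  motion:
    - {"tx": 0,"ty": 0,"tz": 0.003,"rx": 0,"ry": 0,"rz": 0,"gripper": 1}
    - {"tx": 0,"ty": 0,"tz": 0.003,"rx": 0,"ry": 0,"rz": 0,"gripper": 1}
    - {"tx": 0,"ty": 0,"tz": 0,"rx": 0,"ry": 0,"rz": 0,"gripper": 1}
    - {"tx": 0,"ty": 0,"tz": 0,"rx": 0,"ry": 0,"rz": 0,"gripper": 1}

```text
time_s: 7.4
ee_pos: [539.3, 2.5, 78.9]
ee_rot: [180.0, -0.0, -13.7]
force: [-2.0, -1.3, 7.0]
gripper_width: 0.3
gripper_force: 3.4
```

Emit:
send_rows:
  motion:
    - {"tx": 0,"ty": 0,"tz": 0.003,"rx": 0,"ry": 0,"rz": 0,"gripper": 1}
    - {"tx": 0,"ty": 0,"tz": 0.003,"rx": 0,"ry": 0,"rz": 0,"gripper": 1}
    - {"tx": 0,"ty": 0,"tz": 0,"rx": 0,"ry": 0,"rz": 0,"gripper": 1}
    - {"tx": 0,"ty": 0,"tz": 0,"rx": 0,"ry": 0,"rz": 0,"gripper": 1}

```text
time_s: 7.9
ee_pos: [539.1, 2.6, 76.0]
ee_rot: [180.0, 0.0, -13.7]
force: [-2.3, -0.6, 7.9]
gripper_width: 0.2
gripper_force: 3.9
```

Cover 2 rocks: it sinks at a steady 7–8 N. I'll follow it down.

Emit:
send_rows:
  motion:
    - {"tx": 0,"ty": 0,"tz": 0.003,"rx": 0,"ry": 0,"rz": 0,"gripper": 1}
    - {"tx": 0,"ty": 0,"tz": 0.003,"rx": 0,"ry": 0,"rz": 0,"gripper": 1}
    - {"tx": 0,"ty": 0,"tz": 0.003,"rx": 0,"ry": 0,"rz": 0,"gripper": 1}
    - {"tx": 0,"ty": 0,"tz": 0,"rx": 0,"ry": 0,"rz": 0,"gripper": 1}
    - {"tx": 0,"ty": 0,"tz": 0,"rx": 0,"ry": 0,"rz": 0,"gripper": 1}

```text
time_s: 8.52
ee_pos: [539.8, 2.5, 72.0]
ee_rot: [180.0, -0.1, -13.7]
force: [-2.3, -0.7, 9.8]
gripper_width: 0.6
gripper_force: 4.0
```

Run:
```python
from h import *
f=env.grab_frame("scene"); f["frame"]=cv2.resize(f["frame"][140:290,190:410],None,fx=3.5,fy=3.5); save(f,"c2")
```

```text
(no output)
```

View pics/c2.png

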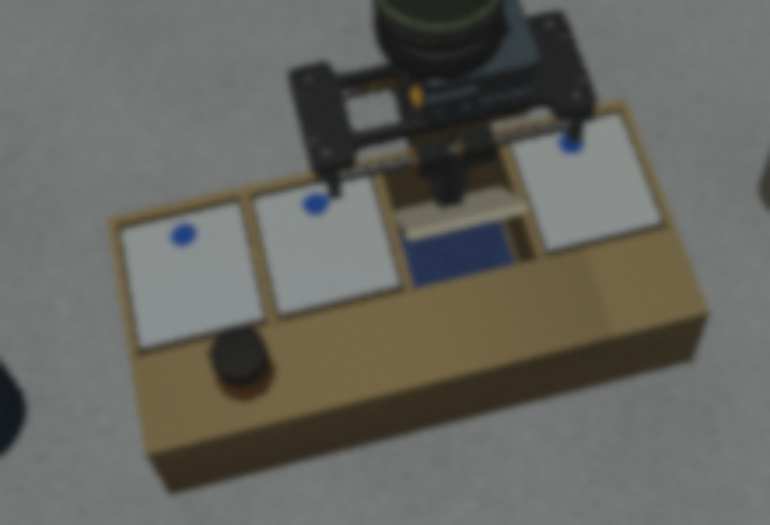

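Cover 2 is tilted well open: its raised edge is at crop (460,215), with the compartment's blue floor showing behind it. I'll keep pushing to the stop.

Emit:
send_rows:
  motion:
    - {"tx": 0,"ty": 0,"tz": 0.003,"rx": 0,"ry": 0,"rz": 0,"gripper": 1}
    - {"tx": 0,"ty": 0,"tz": 0.003,"rx": 0,"ry": 0,"rz": 0,"gripper": 1}
    - {"tx": 0,"ty": 0,"tz": 0,"rx": 0,"ry": 0,"rz": 0,"gripper": 1}
    - {"tx": 0,"ty": 0,"tz": 0,"rx": 0,"ry": 0,"rz": 0,"gripper": 1}

```text
time_s: 9.07
ee_pos: [540.1, 2.5, 71.3]
ee_rot: [-180.0, -0.2, -13.7]
force: [-7.9, -0.5, 23.9]
gripper_width: 0.4
gripper_force: 10.3
```

Emit:
send_rows:
  motion:
    - {"tx": 0,"ty": 0,"tz": 0.003,"rx": 0,"ry": 0,"rz": 0,"gripper": 1}
    - {"tx": 0,"ty": 0,"tz": 0,"rx": 0,"ry": 0,"rz": 0,"gripper": 1}
    - {"tx": 0,"ty": 0,"tz": 0,"rx": 0,"ry": 0,"rz": 0,"gripper": 1}

```text
time_s: 9.45
ee_pos: [540.2, 2.5, 71.1]
ee_rot: [-180.0, -0.2, -13.7]
force: [-10.7, -0.6, 32.0]
gripper_width: 0.2
gripper_force: 13.8
```

The force rises sharply with no more travel, so it's on the stop. Retreating straight up.

Emit:
send_rows:
  motion:
    - {"tx": 0,"ty": 0,"tz": -0.02,"rx": 0,"ry": 0,"rz": 0,"gripper": 1}
    - {"tx": 0,"ty": 0,"tz": -0.05,"rx": 0,"ry": 0,"rz": 0,"gripper": 1}
    - {"tx": 0,"ty": 0,"tz": -0.08,"rx": 0,"ry": 0,"rz": 0,"gripper": 1}
    - {"tx": 0,"ty": 0,"tz": -0.1,"rx": 0,"ry": 0,"rz": 0,"gripper": 1}
    - {"tx": -0.1,"ty": 0,"tz": 0,"rx": 0,"ry": 0,"rz": 0,"gripper": 1}
    - {"tx": -0.1,"ty": 0,"tz": 0,"rx": 0,"ry": 0,"rz": 0,"gripper": 1}
    - {"tx": -0.1,"ty": 0,"tz": 0,"rx": 0,"ry": 0,"rz": 0,"gripper": 1}
    - {"tx": 0,"ty": 0,"tz": 0,"rx": 0,"ry": 0,"rz": 0,"gripper": 1}
    - {"tx": 0,"ty": 0,"tz": 0,"rx": 0,"ry": 0,"rz": 0,"gripper": 1}

```text
time_s: 10.58
ee_pos: [394.6, 38.5, 191.3]
ee_rot: [-180.0, -0.1, -13.7]
force: [0.8, 0.2, -0.2]
gripper_width: 0.5
gripper_force: 0.0
```

Run:
```python
from h import *
f=env.grab_frame("scene"); blue(f)
f["frame"]=cv2.resize(f["frame"][140:290,190:410],None,fx=3.5,fy=3.5,interpolation=cv2.INTER_CUBIC); save(f,"c3")
f=env.grab_frame("top"); blue(f)
```

```text
[0, 54, 70, 57, 387] [39.3 85.9] [-140.8 -516.9   80. ]
[0, 118, 126, 115, 7107] [ 55.2 173.4] [ 185.2 -534.3   80. ]
[350, 178, 6, 6, 25] [352.7 180.4] [555.3  92.   80. ]
[277, 196, 6, 5, 27] [279.6 197.9] [513.8 -83.6  80. ]
[239, 204, 7, 6, 31] [241.9 206.7] [ 492.4 -170.6   80. ]
[306, 204, 30, 17, 302] [320.4 212.1] [593.2 -17.7  80. ]
[154, 231, 34, 49, 336] [172.  252.6] [ 524.  -349.6   80. ]
[165, 269, 8, 10, 26] [168.8 273.8] [ 567.1 -371.    80. ]
[467, 191, 33, 37, 442] [479.4 210.7] [ 507.8 -339.8   80. ]
[275, 201, 8, 7, 42] [278.7 204. ] [557.5  92.2  80. ]
[317, 207, 7, 5, 28] [320.2 208.8] [539.7   3.3  80. ]
[304, 213, 32, 8, 126] [319.5 216.5] [523.    6.3  80. ]
[357, 214, 8, 7, 44] [360.8 217.1] [514.5 -82.3  80. ]
[399, 220, 8, 8, 47] [402.3 223.7] [ 493.1 -169.6   80. ]
[514, 322, 126, 78, 6557] [583.9 366.9] [ 177.4 -494.6   80. ]
```

View pics/c3.png

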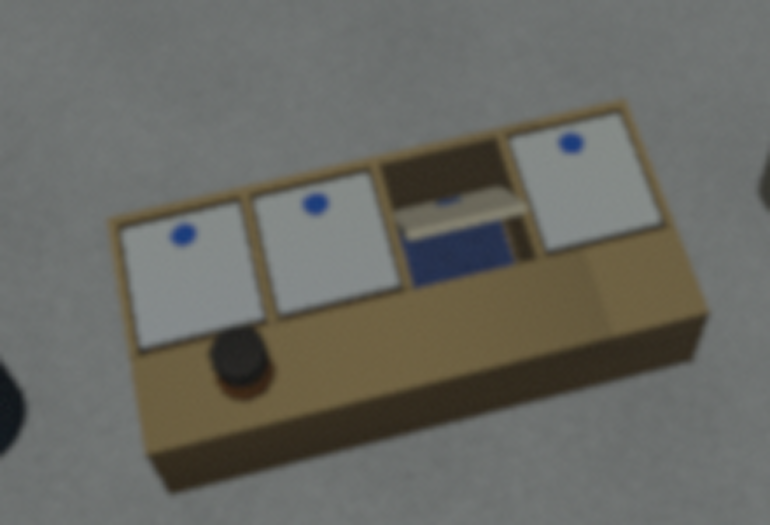

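Cover 2 is open, with the dot just visible at crop (447,201). The other covers and the jar are unmoved. A quick check of the tilt from the dot, then hand in.

Run:
```python
from h import *
f=env.grab_frame("top")
m=cv2.inRange(cv2.cvtColor(f["frame"],cv2.COLOR_RGB2HSV),(95,100,50),(130,255,255))
n,_,s,c=cv2.connectedComponentsWithStats(m)
i=min(range(1,n),key=lambda i:np.hypot(*(c[i]-[320.2,208.8])))
a=np.array([.9715,-.237]); p=np.array([535.7,5.1])+30*a
for t in(.6,.7,.8,.85,.9):
    x=-30*np.cos(t)-3*np.sin(t); z=77-30*np.sin(t)+3*np.cos(t)
    print(t,round(x,1),((ray(f,c[i],z)[:2]-p)@a).round(1))
```

```text
0.6 -26.5 -22.4
0.7 -24.9 -21.9
0.8 -23.1 -21.4
0.85 -22.1 -21.2
0.9 -21.0 -21.0
```

The dot position matches a tilt of 0.9.

```bash
python3 -c "
from workcell import env
print(env.job_done())"
```

```text
the job is handed in; nothing more can be done
None
```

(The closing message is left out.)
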